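Wedge a loose hammer head

ROBOT

A 6-joint arm with a two-finger parallel gripper is mounted at the origin on the work surface. World frame = base frame: x ahead of the robot, y to its left, z up, the work surface at z = 0. Lengths are in m, angles in degrees, forces in N, time in s.
With the tool pointing down it reaches from about 0.4 to 0.825 m from the base axis. Payload 7 kg.
Tool frame: the origin (TCP) lies between the finger pads; the fingertips stand 22 mm ahead of it and the grasp point (between the pads) lies 3 mm ahead of it; z points along the fingers, y is the direction in which the jaws open and shut (so a half turn about z gives the same grasp; the last joint's range is limited). The gripper opens to 88 mm and grips with 3 to 60 N. Pads are 19 mm wide; open, the fingers measure 130 mm over their backs; the gripper's body (78 mm by 193 mm) begins 47 mm behind the grasp point.
Start: joints at [93.57, 20.546, 0.682, 0, -70.136, -16.507], TCP at [0.151, 0.658, 0.249] pointing down, gripper open.
Joint ranges: [-176.03, 176.03], [-82.01, 121.73], [-58.28, 71.71], [-173.87, 95.51], [-174.79, -0.11], [-173.66, 173.66]. Speed limits (degrees/s): [136.94, 136.94, 172.46, 180, 180, 180].

INTERFACE

Orientations are given as [roll, pitch, yaw] about the fixed x, y, z axes, in that order (R = Rz(yaw) Ry(pitch) Rx(roll)).
In Python, from plant import telemetry, cams, r gives the robot as it stands.
- The arm moves only by the tool carry_out, never from a script. Its argument "commands" is one flat list of numbers, 5 for each row, row after row: the shift along the world's x, y, z as a fraction of full scale, then the turn about the world's z as a fraction of full scale, then the gripper's target within -1 to 1 (shut at 1, half-way at 0, fully open at -1). In form: [x, y, z, turn, claw, x, y, z, turn, claw, ...]. A call has 1 to 8 rows; each row shifts and turns the commanded pose from where the row before left it; what a row does not reach is not made up. Full scale, the value 1, is 0.04 m for a shift and 4 degrees for a turn. A row lasts 1/10 s, in which the tool goes at most 50 mm and 8.59 degrees, less where a joint would pass 70% of its speed; a pose out of reach is approached as far as the arm can. A call with a number of a shift or a turn outside -1 to 1 is refused whole. A call with a gripper value outside its range is refused whole. The fingers move at their own pace and stop on an object; "grip_force" is the grip in N (left out, the last holds). Time passes only in rows, so rows that do not move let the fingers close. It gives the time, the measured TCP pose, the force and the opening at its end, in the units of the state.
- telemetry.get_state(): the state, without advancing time (a new reading comes with each control period).
- cams.capture(name): name is "scene" or "top"; returns a dict with "frame" (384x512x3 uint8, red, green, blue), "camera_matrix" (3x3 intrinsics, pixels), "camera_from_world" (4x4, takes a point from world to camera coordinates). Camera axes: x right, y down, z forward; pixel columns grow to the right and rows downward; lengths in m; the calibration is good to about 2 mm. A picture is of the moment at which its call begins. There is no depth.
- r.close_job(): hands the job in, once; it reports no verdict.
The state is a dict: "time_s": time; "joints": joint angles; "qd": joint speeds; "joint_torque": joint torques, N m; "tcp_pos": TCP position; "eef_rot": TCP orientation; "contact_force": force on the tool from outside, world axes, zero at the start; "moment": the same for the moment, N m; "gripper_width": finger opening in m.
Only numpy, scipy, OpenCV 4.12 (cv2) and the standard library are available. Lean on these libraries where they do the work, as an engineer would, in place of code of your own. Each camera call takes 0.05 s, during which the arm holds its last target. There are 200 camera calls.

TASK

The club hammer clamped in the vise needs its new wedge: take the steel wedge out of the rack, start it upright by hand in the saw slot in the end of the handle, and let go of it. Then pick up the soft-faced mallet and drive the wedge in with several light taps, lifting the mallet clear between taps and striking only the wedge, until it is fully home and goes no further; do not hit it hard or force it on after that, or the handle will split. Set the mallet gently back on the bench and leave everything else alone.

Things in the scene. Friction and masses are not known exactly. Their poses are not given: they have to be found in the camera images.
- wedge_mid (a point): Centre of the bright steel wedge to be used: 50 mm long, 26 mm wide (y), tapering from 11 mm thick (x) at the butt to 3 mm at the tip; z from tip to butt. It stands tip down in one of the rack's three slots, butt 66 mm above the bench, 36 mm above the rack's top. A wooden and an orange plastic wedge of the same height stand in the other slots, which lie 42 mm apart along x.
- kerf (a point): Middle of the mouth of the saw slot in the hammer handle's end, 207 mm above the bench. z up, y along the slot (34 mm long), x across. The mouth is 3.9 to 6.5 mm wide (varies), its rims bevelled 1.3 mm; below, the slot narrows with the wedge's own taper, so the wedge drops in 5 to 22 mm before it touches both sides. The handle's end stands 4 mm above the hammer head's flat top (48 mm in x, 112 in y).
- handle_half (a joint): Spread of the +x half of the handle's end, m: 0 at first, 0.003 when it fills the head's eye and the wedge is home, about 20 mm deeper than it stood by hand, butt 6 to 24 mm above the slot's mouth. The push needed rises from 4 N to 9 to 13 N; the wedge stays where it is left. Then it stops: taps of about 15 N gain almost nothing, a push over 20 N or a hard blow splits the handle (0.0033).
- mallet_mid (a point): Centre of the mallet's head, which stands on a face on the bench (head 92 mm tall, centre 46 mm up, axis z; red nylon faces 42 mm across; square metal middle 42 mm in x, 40 mm in y, 38 mm tall). The handle, 22 mm thick, points level along the mallet's -x to 183 mm from the centre. About 0.42 kg, mostly in the head: it can be held by the flats of the middle (across y), lower face free to tap.
- wedge_wood: Light wooden wedge in the rack, to be left alone.
- wedge_plastic: Orange plastic wedge in the rack, to be left alone.
- socket_big: Black impact socket, 44 mm across, 56 mm tall, origin under its centre; leave alone.
- socket_small: Black impact socket, 34 mm across, 48 mm tall, origin under its centre; leave alone.
- wrench: Steel wrench, 200 mm long, lying flat, origin under its middle; leave alone.
- screwdriver: Yellow screwdriver, 200 mm long, lying along its x; leave alone.
- grease_tin: Tin, 70 mm across and tall; leave alone.
- mug: Blue mug, 76 mm across, 90 mm tall; leave alone.
- wedge: The steel wedge as a solid (see wedge_mid); origin at the middle of its tip.
- mallet: The mallet as a solid (see mallet_mid); origin at the middle of the face it stands on.
- vise: Blue bench vise, jaws 125 mm wide, with the hammer clamped upright in it; origin under its middle on the bench, 42 mm along its -y from the slot; screw and tommy bar towards its -x, up to 185 mm from the origin.

How it is judged (in metres and radians):
On the way, in this order (a step that is already met when the one before it is completed fails the run):
1. the steel wedge stands upright in the slot, let go, the handle not yet spread more than 1 mm (x of wedge_mid in the frame of kerf between -0.005 and 0.005 m and y of wedge_mid in the frame of kerf between -0.006 and 0.006 m and angle between wedge_mid's own z axis and vertical below 0.14 rad and z of wedge_mid in the frame of kerf below 0.0215 m and value of joint handle_half below 0.001 m and contact force between the fingers and wedge below 0.1 N), for 0.3 s.
2. the wedge is tapped part-way in (1 to 2.6 mm of spread) and the mallet is lifted off it (x of wedge_mid in the frame of kerf between -0.005 and 0.005 m and y of wedge_mid in the frame of kerf between -0.006 and 0.006 m and angle between wedge_mid's own z axis and vertical below 0.14 rad and value of joint handle_half between 0.001 and 0.0026 m and contact force between mallet and wedge below 0.1 N), for 0.15 s.
3. the mallet drives it home (more than 2.75 mm of spread) (x of wedge_mid in the frame of kerf between -0.005 and 0.005 m and y of wedge_mid in the frame of kerf between -0.006 and 0.006 m and angle between wedge_mid's own z axis and vertical below 0.14 rad and value of joint handle_half above 0.00275 m and contact force between mallet and wedge above 1 N), for 0.02 s.
At the end, for the whole second after the job is handed in: The steel wedge is home in the slot (handle spread more than 2.75 mm, full at 3, never over 3.3), within 5 mm of its middle across and 6 mm along it and upright within 8 degrees; the mallet rests on the bench (x of wedge_mid in the frame of kerf between -0.005 and 0.005 m and y of wedge_mid in the frame of kerf between -0.006 and 0.006 m and angle between wedge_mid's own z axis and vertical below 0.14 rad and value of joint handle_half above 0.00275 m and height (world z) of mallet_mid below 0.055 m and linear speed of mallet below 0.02 m/s and linear speed of wedge below 0.01 m/s); the robot touches nothing.
It fails at once if the wedge is hit hard (mallet on wedge over 90 N) or forced past home so that the handle splits (over 3.3 mm of spread) (value of joint handle_half above 0.0033 m or contact force between mallet and wedge above 90 N).
It fails at once if the gripper or arm touches the wedge once the handle is spread more than 1 mm: it is driven with the mallet (value of joint handle_half above 0.001 m and contact force between any of the fingers, the arm and wedge above 0.5 N).
It fails at once if the mallet strikes the vise or the hammer with more than 10 N (contact force between mallet and vise above 10 N).
It fails at once if the mallet is dropped or slammed on the bench (faster than 0.45 m/s just above it) (height (world z) of mallet_mid below 0.056 m and linear speed of mallet above 0.45 m/s).
It fails at once if a bystander is moved more than 30 mm (distance of any of wedge_wood, wedge_plastic, socket_big, socket_small, wrench, screwdriver, grease_tin, mug from where it was at the start of the episode above 0.03 m).
It also fails if it takes over 72 s, if anything falls off the work surface, if the arm or the gripper's body presses on something with over 40 N, if the wrist force passes 120 N, or if a joint passes its speed limit or range.

## Working session

There is one attempt and no reset: what is moved stays moved. The work goes in short steps, Python scripts to look and compute and a tool call to move; the robot and the scene stay as the last step left them, time stands still between calls to the robot, and variables do not carry over. Pictures are saved under pics/ and viewed, about 8 in all and at most 12, crops included, and the job is handed in when it is done.

Besides the shell and the picture viewer there is one more tool, called as name(argument=value, ...), one argument or row to a line, values as JSON. carry_out: Moves the arm, as the interface text tells. Shift numbers are shares of 0.04 m and turn numbers shares of 4 degrees, none past 1 either way. Its arguments: {"type":"object","properties":{"commands":{"type":"array"},"grip_force":{"type":"number"}},"required":["commands"]}

```bash
mkdir -p pics; cat > h.py <<'E'
import numpy as np, cv2
from plant import telemetry, cams, r
def cap(name):
    d=cams.capture(name); return d['frame'],np.array(d['camera_matrix']),np.array(d['camera_from_world'])
def save(img,f,box=None,s=1):
    if box: img=img[box[1]:box[3],box[0]:box[2]]
    cv2.imwrite('pics/'+f,cv2.cvtColor(cv2.resize(img,None,fx=s,fy=s,interpolation=cv2.INTER_CUBIC),cv2.COLOR_RGB2BGR))
def at_z(K,T,u,v,z):
    R,t=T[:3,:3],T[:3,3]; c=-R.T@t; d=R.T@np.linalg.inv(K)@[u,v,1]
    return c+d*(z-c[2])/d[2]
def proj(K,T,p):
    q=K@(T[:3,:3]@np.array(p)+T[:3,3]); return q[:2]/q[2]
def tri(obs):
    A=[];b=[]
    for K,T,u,v in obs:
        R,t=T[:3,:3],T[:3,3]; c=-R.T@t; d=R.T@np.linalg.inv(K)@[u,v,1]; d/=np.linalg.norm(d)
        P=np.eye(3)-np.outer(d,d); A.append(P); b.append(P@c)
    return np.linalg.lstsq(np.vstack(A),np.hstack(b),rcond=None)[0]
E
python3 - <<'E'
from h import *
a,K,T=cap('scene'); b,K2,T2=cap('top')
np.savez('cal.npz',K=K,T=T,K2=K2,T2=T2)
cv2.imwrite('pics/a.png',a[:,:,::-1]);cv2.imwrite('pics/b.png',b[:,:,::-1])
both=np.vstack([a,b]);
save(cv2.resize(a,(800,600)),'a8.png');save(cv2.resize(b,(800,600)),'b8.png')
for T in(T,T2): print(-T[:3,:3].T@T[:3,3],T[:3,:3].round(2).tolist())
print(K,K2,telemetry.get_state())
E
```

```text
[ 1.10952204 -0.63773121  0.84884099] [[0.76, 0.65, 0.02], [0.4, -0.44, -0.8], [-0.51, 0.62, -0.6]]
[0.22326163 0.07124651 1.44299917] [[0.04, -1.0, 0.01], [-0.98, -0.04, -0.22], [0.22, 0.0, -0.98]]
[[434.17742957   0.         263.26179726]
 [  0.         434.17742957 193.66210757]
 [  0.           0.           1.        ]] [[467.24461348   0.         255.27293525]
 [  0.         467.24461348 196.2862708 ]
 [  0.           0.           1.        ]] {'time_s': 0.1, 'joints': array([ 9.35696091e+01,  2.05870333e+01,  6.40546823e-01, -1.74096695e-02,
       -7.01341253e+01, -1.65093932e+01]), 'qd': array([ 0.02151664, -0.17077311,  0.05938192,  0.09944928, -0.09828291,
       -0.00880646]), 'joint_torque': array([-1.35780218e-03, -5.84165025e+01,  2.93749130e+01,  7.01555684e+00,
        1.01764721e-02, -4.92874153e-05]), 'tcp_pos': array([0.15105526, 0.65748956, 0.2477323 ]), 'eef_rot': array([ 1.79918060e+02, -7.21729666e-03, -1.29457066e+01]), 'contact_force': array([ 0.4272526 , -0.02111859,  0.61901072]), 'moment': array([-0.03917947, -0.01951368, -0.00920411]), 'gripper_width': 0.08735212855165737}
```

View pics/a8.png

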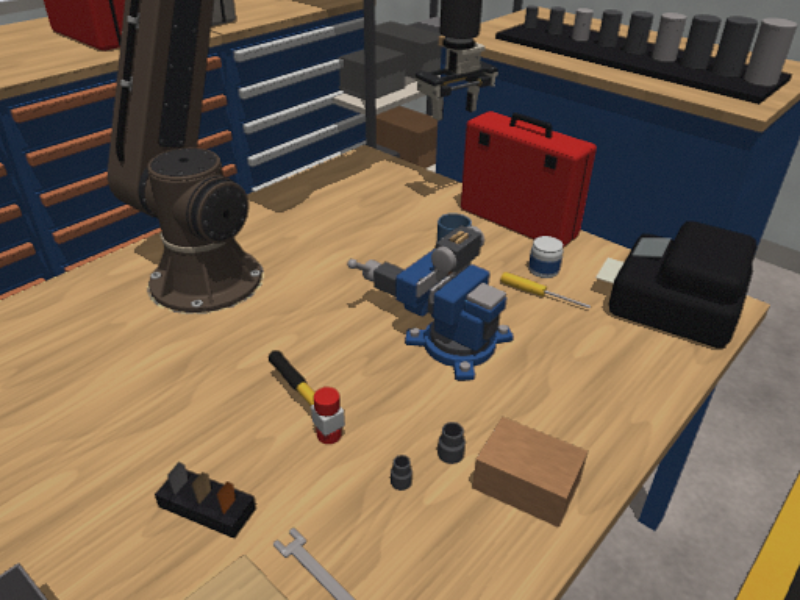

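View pics/b8.png

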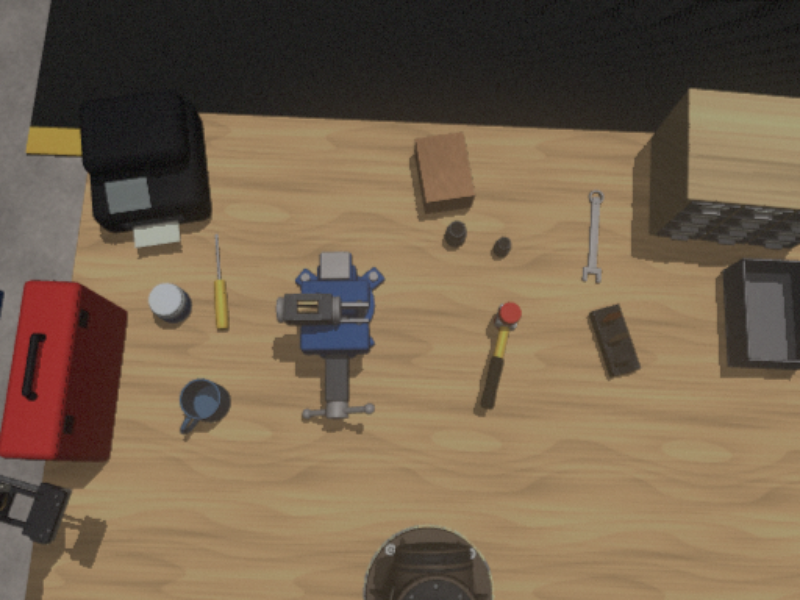

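The scene shows the rack at (205,500), with the steel wedge leftmost at (178,480), the mallet at (328,415) and the kerf on top of the hammer near (460,238). In the top view the kerf is at about (308,307), the mallet head at (510,314) and the rack at (614,340). I'll enlarge these next.

```bash
python3 - <<'E'
from h import *
a=cv2.imread('pics/a.png');b=cv2.imread('pics/b.png')
def c(im,x,y,w=50,h=37,s=8): return cv2.resize(im[y:y+h,x:x+w],(w*s,h*s),interpolation=cv2.INTER_CUBIC)
m=np.vstack([np.hstack([c(a,100,292,66,50,6),c(b,370,192)[:300,:396] if 0 else c(b,366,190,66,50,6)]),np.hstack([c(a,265,140,66,50,6),c(b,172,172,66,50,6)])])
cv2.imwrite('pics/m.png',m);print(m.shape)
E
```

```text
(600, 792, 3)
```

View pics/m.png

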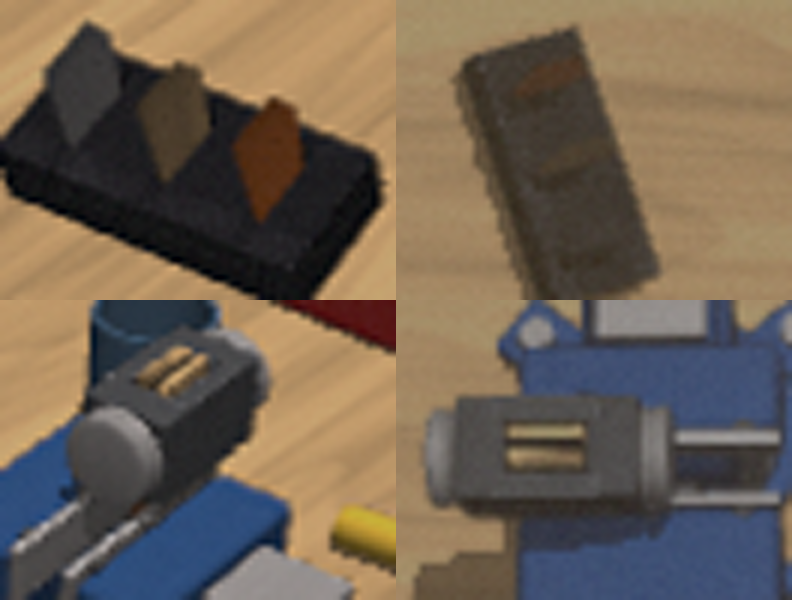

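Crops: the steel wedge's upper butt corner is at (88,22) in the first crop, and the steel wedge in the top crop is dark, near (590,252). The slot's centre is near (173,371) in the scene crop and (545,441) in the top crop.

```bash
cat >> h.py <<'E'
C=np.load('cal.npz');K,T,K2,T2=[C[k] for k in('K','T','K2','T2')]
A=lambda x,y,ox,oy:(ox+x/6-.42,oy+y/6-.42)   # crop px (x6) -> image px
E
python3 - <<'E'
from h import *
k1=A(173,371-300,265,140);k2=A(545-396,441-300,172,172)
p=tri([(K,T,*k1),(K2,T2,*k2)]);print('kerf',p,at_z(K,T,*k1,.207),at_z(K2,T2,*k2,.207), [proj(K,T,p)-k1,proj(K2,T2,p)-k2])
e=[at_z(K2,T2,*A(x-396,y-300,172,172),.203) for x,y in((458,398),(640,400),(458,508),(640,512))];print('head edges',e,[np.degrees(np.arctan2(*(e[i]-e[i+1])[:2])) for i in(0,2)])
s=1/1.5625
print('mallet',at_z(K,T,327*s,397*s,.092),at_z(K2,T2,510*s,314*s,.092),'end',at_z(K2,T2,488*s,405*s,.046),at_z(K,T,274*s,355*s,.05))
for n,x,y in(('o',551,77),('w',570,157),('s',590,245)): print(n,at_z(K2,T2,*A(x-396,y,366,190),.064))
for n,x,y in(('s',88,22),('w',180,62),('o',272,97)): print(n,'corner',at_z(K,T,*A(x,y,100,292),.066))
E
```

```text
kerf [0.49225844 0.23578035 0.20486762] [0.49424664 0.23276885 0.207     ] [0.49188485 0.235581   0.207     ] [array([ 0.04101692, -0.00903937]), array([0.02862161, 0.03365826])]
head edges [array([0.51093567, 0.27699236, 0.203     ]), array([0.51375658, 0.19437667, 0.203     ]), array([0.4601282 , 0.27303049, 0.203     ]), array([0.46199723, 0.19106604, 0.203     ])] [np.float64(-1.9556031117743442), np.float64(-1.3062901458109797)]
mallet [ 0.52678086 -0.13507422  0.092     ] [ 0.5165123  -0.13409434  0.092     ] end [ 0.34744528 -0.10119401  0.046     ] [ 0.34916526 -0.09737773  0.05      ]
o [ 0.526994   -0.33463184  0.064     ]
w [ 0.48650654 -0.34337399  0.064     ]
s [ 0.44252659 -0.35241863  0.064     ]
s corner [ 0.44249593 -0.35273007  0.066     ]
w corner [ 0.484039   -0.34102322  0.066     ]
o corner [ 0.52256885 -0.32825006  0.066     ]
```

```bash
cat >> h.py <<'E'
def rot(y): c,s=np.cos(np.radians(y)),np.sin(np.radians(y)); return np.array([[c,-s],[s,c]])
def wedge_pts(x,y,zt,yaw):   # butt 4 then tip 4
    o=[]
    for z,h in((zt,.0055),(zt-.05,.0015)):
        for a,b in((-h,-.013),(h,-.013),(h,.013),(-h,.013)): o.append([*(rot(yaw)@[a,b]+[x,y]),z])
    return o
def lines(img,pts,K,T,box,s,col,close=True):
    q=np.array([(proj(K,T,p)+.5-box[:2])*s for p in pts]); cv2.polylines(img,[np.round(q*8).astype(int)],close,col,1,cv2.LINE_AA,3)
def crop(im,x,y,w=66,h=50,s=6): return cv2.resize(im[y:y+h,x:x+w],(w*s,h*s),interpolation=cv2.INTER_CUBIC)
E
cat > ov.py <<'E'
from h import *
a=cv2.imread('pics/a.png');b=cv2.imread('pics/b.png')
yaw=13; wx,wy=.485,-.3445
kx,ky,kyaw=.4925,.2348,1.7
mx,my,myaw=.518,-.1345,-11
def view(im,K,T,ox,oy,what):
    c=crop(im,ox,oy); c=np.clip(c.astype(float)*1.5,0,255).astype(np.uint8)
    if what=='r':
        for i in(-1,0,1):
            p=wedge_pts(*(rot(yaw)@[.042*i,0]+[wx,wy]),.066,yaw); lines(c,p[:4],K,T,(ox,oy),6,(0,255,0))
            if T is C['T']or 1: lines(c,[p[1],p[5]],K,T,(ox,oy),6,(0,255,255),False)
    elif what=='k':
        g=lambda l,z:[[*(rot(kyaw)@q+[kx,ky]),z] for q in l]
        lines(c,g([[0,-.017],[0,.017]],.207),K,T,(ox,oy),6,(0,255,0),False)
        lines(c,g([[-.024,-.056],[.024,-.056],[.024,.056],[-.024,.056]],.203),K,T,(ox,oy),6,(255,0,255))
    else:
        t=np.linspace(0,6.28,40); lines(c,[[mx+.021*np.cos(u),my+.021*np.sin(u),.092] for u in t],K,T,(ox,oy),6,(0,255,0))
        for z in(.027,.065): lines(c,[[*(rot(myaw)@[i*.021,j*.02]+[mx,my]),z] for i,j in((-1,-1),(1,-1),(1,1),(-1,1))],K,T,(ox,oy),6,(255,255,0))
    return c
V=lambda w,p,q:np.vstack([view(a,K,T,*p,w),view(b,K2,T2,*q,w)])
m=np.hstack([V('r',(100,292),(366,190)),V('k',(265,140),(172,172)),V('m',(172,240),(295,185))])
cv2.imwrite('pics/ov.png',cv2.resize(m,(800,404),interpolation=cv2.INTER_AREA) if 0 else cv2.resize(m,(800,404)))
cv2.imwrite('pics/ov1.png',m[:,:792])
E
python3 ov.py
```

```text
(no output)
```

View pics/ov1.png

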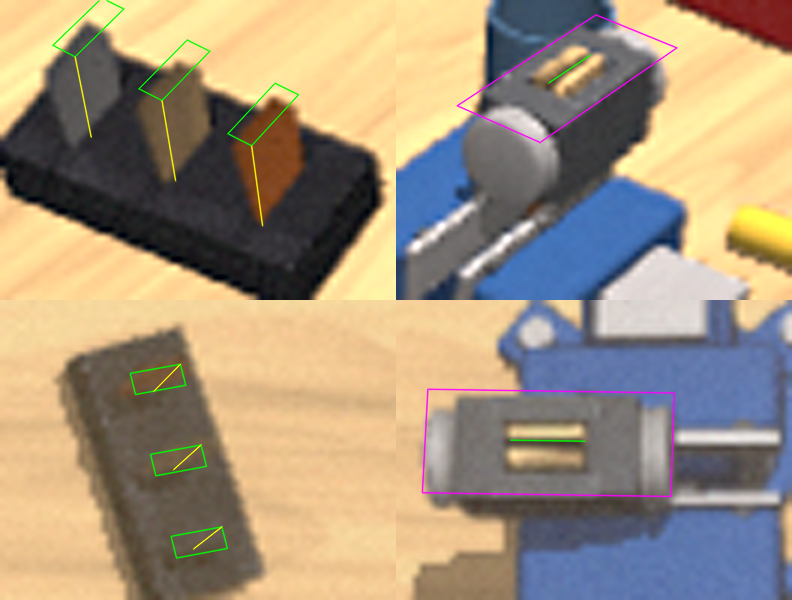

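The kerf overlay fits. The wedge overlay sits too high in the scene view and its yaw is too small, so I'll enlarge the wedges further.

```bash
cat > ov2.py <<'E'
from h import *
import sys
yaw,wx,wy,zt=map(float,sys.argv[1:5])
a=cv2.imread('pics/a.png');b=cv2.imread('pics/b.png')
def v(im,K,T,ox,oy,w,h,s,ov):
    c=np.clip(crop(im,ox,oy,w,h,s).astype(float)*2.2,0,255).astype(np.uint8)
    if ov:
      for i in(-1,0,1):
        p=wedge_pts(*(rot(yaw)@[.042*i,0]+[wx,wy]),zt,yaw); lines(c,p[:4],K,T,(ox,oy),s,(0,255,0))
        f=zt-.03; 
        for j in(0,1,2): 
            P=np.array(p[j]);Q=np.array(p[4+j]); lines(c,[P,P+(Q-P)*f/.05],K,T,(ox,oy),s,(0,255,255),False)
    return c
L=[v(a,K,T,102,294,48,36,8,o) for o in(0,1)];R=[v(b,K2,T2,374,194,36,48,8,o) for o in (0,1)]
m=np.hstack([np.vstack(L),*R]); print(m.shape) if 0 else None
h=max(x.shape[0] for x in [np.vstack(L)]+R); pad=lambda x:cv2.copyMakeBorder(x,0,h-x.shape[0],0,0,cv2.BORDER_CONSTANT)
cv2.imwrite('pics/'+sys.argv[5],np.hstack([pad(np.vstack(L)),pad(R[0])[:, :200],pad(R[1])[:, :200]]))
E
sed -i 's/^m=np.hstack.*$//' ov2.py; python3 ov2.py 18 .485 -.3455 .066 w1.png
```

```text
(no output)
```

View pics/w1.png

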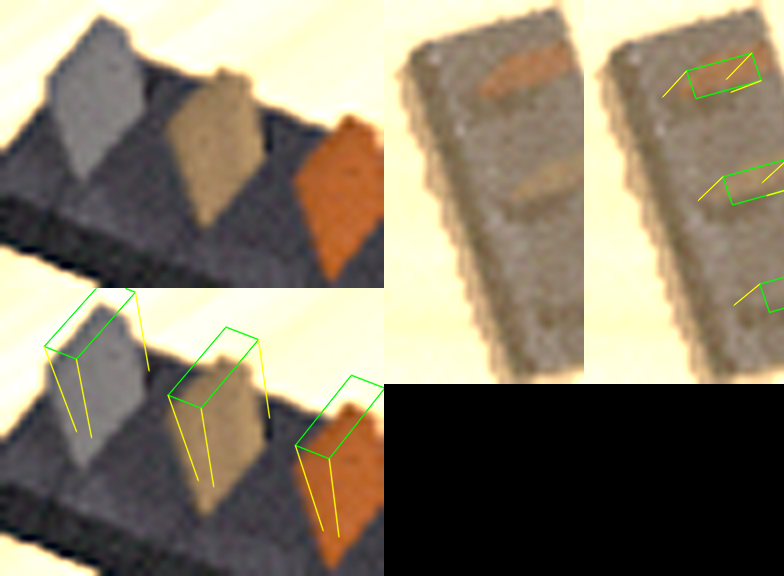

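```bash
cat > fit.py <<'E'
from h import *
from scipy.optimize import least_squares
S8=lambda x,y:(102+x/8-.5,294+y/8-.5)
T8=lambda x,y:(374+x/8-.5,194+y/8-.5)
O=[]
for i,l in((-1,[(100,15),(48,88),(82,180)]),(0,[(222,68),(167,127),(207,228)]),(1,[(345,115),(296,182),(333,282)])):
    for k,p in zip('NWC',l): O.append((i,k,K,T,S8(*p)))
O+=[(1,'L',K2,T2,T8(98,97)),(0,'L',K2,T2,T8(125,203)),(1,'E',K2,T2,A(189,62,366,190)),(0,'E',K2,T2,A(213,142,366,190))]
def pt(i,k,x,y,yaw,zt):
    p=np.array(wedge_pts(*(rot(yaw)@[.042*i,0]+[x,y]),zt,yaw)); f=(zt-.03)/.05
    return {'N':p[3],'W':p[0],'C':p[1]+(p[5]-p[1])*f,'L':p[3]+(p[7]-p[3])*f,'E':p[1]}[k]
for fz in(0,1):
    F=lambda q:np.array([proj(k,t,pt(i,n,*q[:3],q[3] if fz else .066))-uv for i,n,k,t,uv in O]).ravel()
    r_=least_squares(F,[.485,-.3455,16,.066],x_scale=[.01,.01,5,.01],loss='soft_l1')
    print(r_.x,(rot(r_.x[2])@[-.042,0]+r_.x[:2]));print(F(r_.x).reshape(-1,2).round(1).tolist())
E
python3 fit.py
```

```text
[ 0.49132629 -0.3516166  17.65015804  0.066     ] [ 0.45130342 -0.36435118]
[[-0.2, 0.0], [-1.2, -0.7], [0.5, -0.8], [-0.1, -0.6], [-0.6, 0.7], [0.1, -0.5], [0.2, -0.3], [-0.8, 0.2], [0.1, -0.7], [0.1, -0.4], [1.1, -0.7], [-0.6, -1.8], [-0.1, -1.9]]
[ 0.49048599 -0.35126688 17.48560679  0.06415762] [ 0.4504267  -0.36388646]
[[-0.1, 0.2], [-1.1, -0.5], [0.5, -1.1], [-0.1, -0.3], [-0.6, 0.9], [0.1, -0.7], [0.2, 0.0], [-0.8, 0.5], [-0.0, -1.0], [0.0, -0.1], [1.0, -0.4], [-0.8, -1.4], [-0.4, -1.5]]
```

Fit: the steel wedge is at about (0.4505, -0.364) with yaw 17.5°, residuals about 1 px. I'll move over, approaching at z ≈ 0.32.

carry_out(
  commands=[0,-1,0.3,1,-1,0,-1,0.3,1,-1,0,-1,0.3,1,-1,0,-1,0.3,1,-1,0,-1,0.3,1,-1,0.2,-1,0.3,1,-1,1,-1,0,0.8,-1,1,-0.8,0,0.8,-1],
  grip_force=25,
)

```text
time_s: 0.9
tcp_pos: [0.2334, 0.3496, 0.3213]
eef_rot: [-179.9, -0.0, 17.8]
contact_force: [0.2, 1.2, 0.5]
gripper_width: 0.0877
```

carry_out(
  commands=[1,-1,0,0,-1,1,-1,0,0,-1,1,-1,0,0,-1,1,-1,0,0,-1,1,-1,0,0,-1,0,-1,0,0,-1,0,-1,0,0,-1,0,-1,0,0,-1],
)

```text
time_s: 1.7
tcp_pos: [0.41, 0.0527, 0.3202]
eef_rot: [180.0, 0.0, 17.4]
contact_force: [1.4, -0.9, -0.9]
gripper_width: 0.0876
```

carry_out(
  commands=[0,-1,0,0,-1,0,-1,0,0,-1,0,-1,0,0,-1,0,-1,0,0,-1,0,-1,0,0,-1,0,-1,0,0,-1,0,-1,0,0,-1,0,-1,0,0,-1],
)

```text
time_s: 2.5
tcp_pos: [0.4098, -0.2672, 0.3204]
eef_rot: [-180.0, -0.0, 17.5]
contact_force: [1.1, 0.8, -0.5]
gripper_width: 0.0875
```

carry_out(
  commands=[0.5,-1,-0.6,0,-1,0.5,-0.8,-0.6,0,-1,0,-0.6,-0.8,0,-1,0,0,-1,0,-1,0,0,-1,0,-1,0,0,0,0,-1],
)

```text
time_s: 3.1
tcp_pos: [0.4464, -0.3595, 0.1552]
eef_rot: [-179.6, 0.4, 17.4]
contact_force: [0.0, -0.1, -0.4]
gripper_width: 0.0877
```

```bash
python3 - <<'E'
from h import *
s=telemetry.get_state();print(s['tcp_pos'],s['eef_rot'])
a=cap('scene')[0];b=cap('top')[0]
m=np.hstack([crop(a,90,260,66,90,6),crop(b,350,170,66,90,6)]);save(m,'g1.png')
E
```

```text
[ 0.44640515 -0.35945433  0.15517376] [-179.56243662    0.43774441   17.3640315 ]
```

View pics/g1.png

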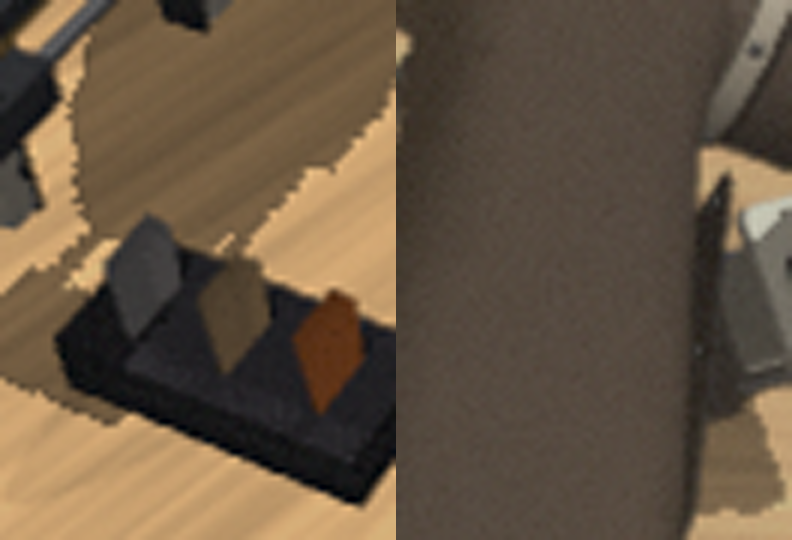

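The arm hides the rack in the top view. In the scene view the two fingertips, at (20,205) and (185,15), straddle the steel wedge at (145,270). I'll go down and grip.

carry_out(
  commands=[0.1,-0.11,-0.6,0,-1,0,0,-0.6,0,-1,0,0,-0.6,0,-1,0,0,-0.4,0,-1,0,0,0,0,-1,0,0,0,0,-1],
)

```text
time_s: 3.8
tcp_pos: [0.4556, -0.3659, 0.0753]
eef_rot: [179.9, -0.1, 17.5]
contact_force: [0.8, 0.4, 0.6]
gripper_width: 0.0876
```

```bash
python3 - <<'E'
from h import *
a=cap('scene')[0]
s=telemetry.get_state();print(s['tcp_pos'],s['eef_rot'],s['contact_force'])
save(crop(a,90,260,66,90,6),'g2.png')
E
```

```text
[ 0.45566376 -0.3659399   0.07542164] [ 1.79850390e+02 -1.47626553e-01  1.75102823e+01] [-0.53774093 -0.6080772   0.21520106]
```

View pics/g2.png

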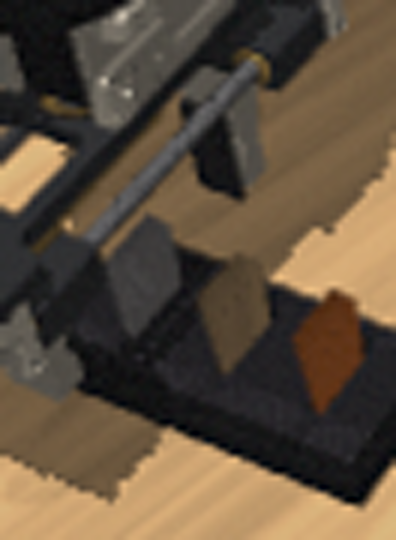

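carry_out(
  commands=[-0.12,0.05,-0.18,0,-1,0,0,0,0,-1,0,0,0,0,0.3,0,0,0,0,1,0,0,0,0,1,0,0,0,0,1,0,0,0,0,1,0,0,0,0,1],
)

```text
time_s: 4.65
tcp_pos: [0.4492, -0.3633, 0.0657]
eef_rot: [-180.0, 0.0, 17.5]
contact_force: [-0.3, 0.2, 0.5]
gripper_width: 0.0452
```

carry_out(
  commands=[0,0,0,0,1,0,0,0,0,1,0,0,0,0,1,0,0,0,0,1,0,0,0,0,1,0,0,0,0,1],
)

```text
time_s: 5.25
tcp_pos: [0.4492, -0.3633, 0.0657]
eef_rot: [-180.0, 0.0, 17.5]
contact_force: [0.1, 0.1, -0.3]
gripper_width: 0.0255
```

carry_out(
  commands=[0,0,0.4,0,1,0,0,0.6,0,1,0,0,1,0,1,0,0,1,0,1,0,0.3,1,-0.95,1,0,0.7,1,-1,1,0,1,0.8,-1,1,0,1,0.5,-1,1],
)

```text
time_s: 6.05
tcp_pos: [0.4494, -0.2436, 0.3195]
eef_rot: [180.0, -0.2, 1.4]
contact_force: [1.3, 0.9, -0.3]
gripper_width: 0.0256
```

carry_out(
  commands=[0,1,0,0,1,0,1,0,0,1,0,1,0,0,1,0,1,0,0,1,0.5,1,0,0,1,0.5,1,0,0,1,0,1,0,0,1,0,1,0,0,1],
)

```text
time_s: 6.85
tcp_pos: [0.4891, 0.0774, 0.3167]
eef_rot: [180.0, 0.0, 1.7]
contact_force: [0.9, -0.4, -0.8]
gripper_width: 0.0254
```

carry_out(
  commands=[0,1,0,0,1,0,1,0,0,1,0,1,0,0,1,0,0.7,0,0,1,0,0.4,0,0,1,0,0,0,0,1,0,0,0,0,1],
)

```text
time_s: 7.55
tcp_pos: [0.489, 0.2393, 0.3167]
eef_rot: [180.0, 0.0, 1.7]
contact_force: [0.5, -0.1, -0.7]
gripper_width: 0.0259
```

carry_out(
  commands=[0.08,-0.11,-0.5,0,1,0,0,-0.3,0,1,0,0,0,0,1,0,0,0,0,1],
)

```text
time_s: 7.95
tcp_pos: [0.4926, 0.2347, 0.2853]
eef_rot: [180.0, -0.0, 1.6]
contact_force: [-0.2, 0.5, -0.3]
gripper_width: 0.0257
```

```bash
python3 - <<'E'
from h import *
a=cap('scene')[0];b=cap('top')[0]
s=telemetry.get_state();print(s['tcp_pos'],s['eef_rot'],s['contact_force'])
m=np.hstack([crop(a,268,110,50,70,8),crop(b,172,160,50,70,8)]);m=np.clip(m*1.4,0,255).astype(np.uint8);save(m,'k1.png')
cv2.imwrite('pics/a2.png',a[:,:,::-1])
E
```

```text
[0.49277923 0.23525064 0.28585323] [-1.79968137e+02 -6.18226043e-02  1.64924642e+00] [ 0.53498608  0.16166089 -0.79162921]
```

View pics/k1.png

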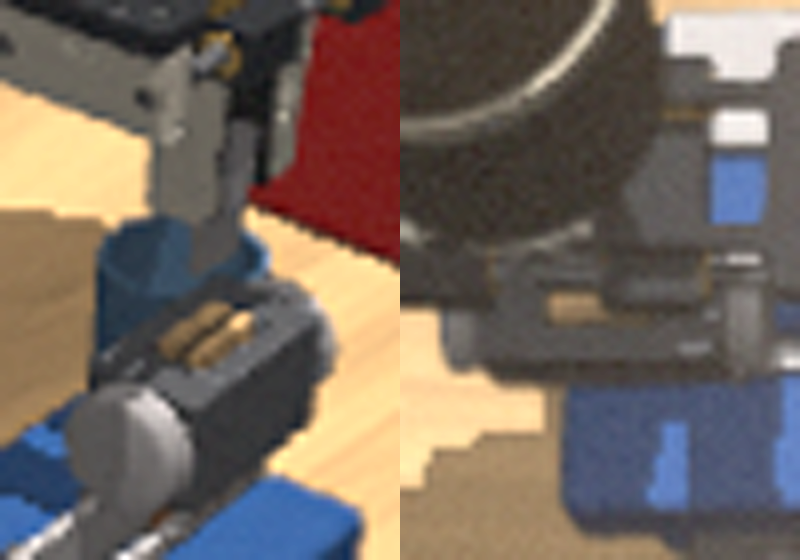

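```bash
python3 - <<'E'
from h import *
a=cv2.imread('pics/a2.png');ox,oy,s=282,122,14
c=np.clip(crop(a,ox,oy,28,36,s)*1.4,0,255).astype(np.uint8);d=c.copy()
x,y=.4927,.235
p=wedge_pts(x,y,.286,1.65)
for i in range(4): lines(d,[p[i],p[i+4]],K,T,(ox,oy),s,(0,255,255),False)
lines(d,p[4:],K,T,(ox,oy),s,(0,255,0))
lines(d,[[*(rot(1.65)@[0,q]+[x,y]),.207] for q in(-.017,.017)],K,T,(ox,oy),s,(0,0,255),False)
cv2.imwrite('pics/k2.png',np.hstack([c,d]))
k=proj(K,T,[x,y,.236])
for e in np.eye(3)*.001: print((proj(K,T,np.array([x,y,.236])+e)-k)*s)
E
```

```text
[3.95921332 1.71401144]
[ 3.02617443 -1.83686923]
[ 0.3285724  -4.34371482]
```

View pics/k2.png

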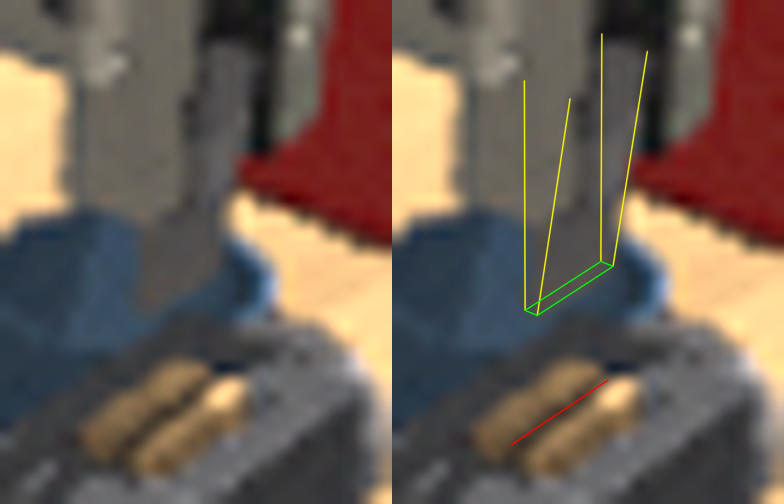

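The wedge hangs about 1.5–2 mm on the -x side of the prediction. The slot matches the red line. I'll shift +1.5 mm in x and lower.

carry_out(
  commands=[0.04,-0.01,-0.3,0,1,0,0,-0.3,0,1,0,0,0,0,1,0,0,0,0,1],
)

```text
time_s: 8.45
tcp_pos: [0.4938, 0.2347, 0.2603]
eef_rot: [179.9, 0.1, 1.7]
contact_force: [-1.0, 0.1, -0.6]
gripper_width: 0.0256
```

carry_out(
  commands=[0,0,-0.05,0,1,0,0,-0.05,0,1,0,0,0,0,1],
)

```text
time_s: 8.75
tcp_pos: [0.4939, 0.2349, 0.2568]
eef_rot: [180.0, 0.0, 1.7]
contact_force: [-0.1, 0.2, -0.4]
gripper_width: 0.0256
```

carry_out(
  commands=[0,0,-0.05,0,1,0,0,0,0,1],
)

```text
time_s: 8.95
tcp_pos: [0.4944, 0.235, 0.2562]
eef_rot: [-180.0, -0.1, 1.7]
contact_force: [-1.6, -0.9, 6.3]
gripper_width: 0.0259
```

carry_out(
  commands=[0,0,-0.03,0,1,0,0,0,0,1],
)

```text
time_s: 9.15
tcp_pos: [0.4948, 0.235, 0.256]
eef_rot: [-180.0, -0.2, 1.7]
contact_force: [-2.7, -0.5, 11.9]
gripper_width: 0.0257
```

Rim contact, with the force towards -x, so the tip may be on the +x rim. I'll back off, shift -x and retest.

carry_out(
  commands=[0,0,0.12,0,1,-0.045,0,0,0,1,0,0,0,0,1,0,0,-0.06,0,1,0,0,-0.04,0,1,0,0,0,0,1],
)

```text
time_s: 9.75
tcp_pos: [0.4924, 0.2349, 0.2554]
eef_rot: [-180.0, -0.1, 1.7]
contact_force: [-3.0, -0.3, 8.2]
gripper_width: 0.0259
```

carry_out(
  commands=[0,0,-0.03,0,1,0,0,0,0,1],
)

```text
time_s: 9.95
tcp_pos: [0.4929, 0.235, 0.2552]
eef_rot: [-180.0, -0.1, 1.7]
contact_force: [-4.3, -1.8, 12.9]
gripper_width: 0.0256
```

carry_out(
  commands=[0,0,0.08,0,1,-0.035,0,0,0,1,0,0,0,0,1,0,0,-0.06,0,1,0,0,-0.03,0,1,0,0,0,0,1],
)

```text
time_s: 10.55
tcp_pos: [0.4907, 0.2348, 0.2524]
eef_rot: [180.0, 0.0, 1.7]
contact_force: [-0.5, 0.1, -0.1]
gripper_width: 0.0259
```

carry_out(
  commands=[0,0,-0.03,0,1,0,0,0,0,1],
)

```text
time_s: 10.75
tcp_pos: [0.4907, 0.2349, 0.2515]
eef_rot: [180.0, 0.0, 1.7]
contact_force: [0.3, 0.6, -0.5]
gripper_width: 0.0256
```

It's in, with no force. I'll continue down in small steps until it seats.

carry_out(
  commands=[0,0,-0.04,0,1,0,0,0,0,1],
)

```text
time_s: 10.95
tcp_pos: [0.4908, 0.2349, 0.2502]
eef_rot: [-180.0, -0.0, 1.7]
contact_force: [-1.0, -0.1, 0.9]
gripper_width: 0.0256
```

carry_out(
  commands=[0,0,-0.04,0,1,0,0,0,0,1],
)

```text
time_s: 11.15
tcp_pos: [0.4909, 0.235, 0.2487]
eef_rot: [-180.0, -0.0, 1.7]
contact_force: [-1.4, -0.3, 1.5]
gripper_width: 0.0255
```

carry_out(
  commands=[0,0,-0.04,0,1,0,0,0,0,1],
)

```text
time_s: 11.35
tcp_pos: [0.491, 0.235, 0.2471]
eef_rot: [-180.0, -0.0, 1.7]
contact_force: [-1.2, 0.4, 3.2]
gripper_width: 0.0255
```

carry_out(
  commands=[-0.008,0,-0.03,0,1,0,0,0,0,1],
)

```text
time_s: 11.55
tcp_pos: [0.4909, 0.2351, 0.246]
eef_rot: [-180.0, -0.1, 1.7]
contact_force: [0.3, -0.1, 3.7]
gripper_width: 0.0258
```

carry_out(
  commands=[-0.004,0,-0.02,0,1,0,0,0,0,1],
)

```text
time_s: 11.75
tcp_pos: [0.4909, 0.2352, 0.2454]
eef_rot: [-180.0, -0.1, 1.7]
contact_force: [0.2, -0.5, 4.8]
gripper_width: 0.026
```

Seated, with about 4.8 N on both sides. Releasing, then rising.

carry_out(
  commands=[0,0,0,0,0.3,0,0,0,0,0,0,0,0,0,-0.3,0,0,0,0,-0.3,0,0,0,0,-0.3,0,0,0.3,0,-0.3,0,0,0.6,0,-0.3,0,0,1,0,-0.3],
)

```text
time_s: 12.55
tcp_pos: [0.4894, 0.2343, 0.3205]
eef_rot: [179.9, 0.2, 1.7]
contact_force: [0.7, 0.9, 0.4]
gripper_width: 0.0567
```

carry_out(
  commands=[0,-0.6,0.5,-0.2,-1,0,-1,0,-1,-1,0,-1,0,-1,-1,0,-1,0,-1,-1,0,-1,0,0,-1,0,-1,0,0,-1,0,-1,0,0,-1,0,-1,0,0,-1],
)

```text
time_s: 13.35
tcp_pos: [0.4901, -0.0707, 0.3423]
eef_rot: [-180.0, -0.1, -11.1]
contact_force: [1.3, 0.3, 0.5]
gripper_width: 0.0874
```

```bash
python3 - <<'E'
from h import *
a=cap('scene')[0];b=cap('top')[0]
s=telemetry.get_state();print(s['tcp_pos'],s['eef_rot'],s['contact_force'])
cv2.imwrite('pics/a3.png',a[:,:,::-1]);cv2.imwrite('pics/b3.png',b[:,:,::-1])
m=np.hstack([crop(a,272,120,48,50,8),crop(b,172,172,48,50,8)]);m=np.clip(m*1.4,0,255).astype(np.uint8);save(m,'k3.png')
E
```

```text
[ 0.48992972 -0.07265357  0.34205302] [ 1.79974794e+02 -5.01498961e-02 -1.13588793e+01] [ 0.84731613 -0.27003487 -0.1447079 ]
```

View pics/k3.png

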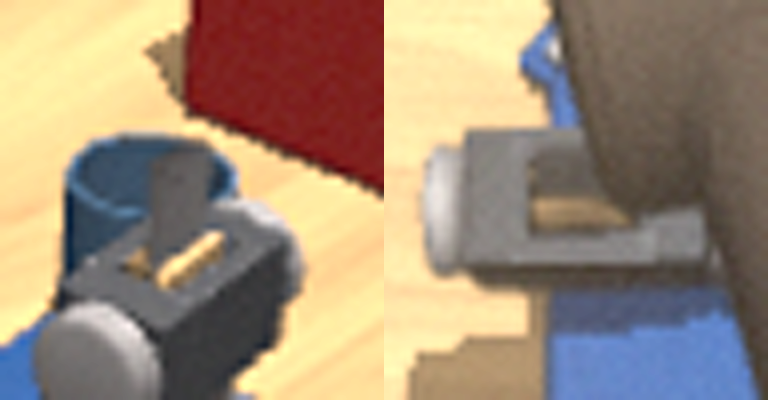

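The wedge stands upright in the slot. Now I'll refine the mallet position with a red-silhouette fit.

```bash
cat > mal.py <<'E'
from h import *
from scipy.optimize import minimize
ims=[cv2.imread('pics/a.png'),cv2.imread('pics/b.png')];cal=[(K,T),(K2,T2)]
rois=[(195,235,235,290),(310,185,345,215)];S=8;M=[]
for im,(x0,y0,x1,y1) in zip(ims,rois):
    c=cv2.resize(im[y0:y1,x0:x1],None,fx=S,fy=S,interpolation=cv2.INTER_CUBIC).astype(int)
    m=((c[:,:,2]>1.9*c[:,:,1])&(c[:,:,2]>1.9*c[:,:,0])&(c[:,:,2]>60)).astype(np.uint8)
    n,l,st,ce=cv2.connectedComponentsWithStats(m); 
    top=[i for i in range(1,n) if st[i,4]>800]; k=min(top,key=lambda i:st[i,1]); print([(st[i].tolist()) for i in top])
    M.append((l==k).astype(np.uint8))
t=np.linspace(0,2*np.pi,60)
def mask(i,x,y):
    P=[(x+.021*np.cos(u),y+.021*np.sin(u),z) for u in t for z in(.065,.092)]
    q=np.array([(proj(*cal[i],p)+.5-rois[i][:2])*S for p in P]).astype(np.float32)
    m=np.zeros_like(M[i]);cv2.fillConvexPoly(m,cv2.convexHull(q).astype(int),1);return m
def cost(q,ids): return sum(1-(mask(i,*q)&M[i]).sum()/(mask(i,*q)|M[i]).sum() for i in ids)
for ids in((0,),(1,),(0,1)):
    r_=minimize(cost,[.519,-.135],args=(ids,),method='Nelder-Mead',options=dict(initial_simplex=[[.519,-.135],[.525,-.135],[.519,-.13]]));print(ids,r_.x,r_.fun)
E
python3 mal.py
```

```text
[[47, 101, 131, 149, 16331], [59, 315, 129, 78, 6029]]
[[79, 71, 108, 104, 8559]]
(0,) [ 0.52018598 -0.13103111] 0.1456229396682539
(1,) [ 0.52161486 -0.13561971] 0.2846038114343029
(0, 1) [ 0.51955751 -0.13235298] 0.43200207854880235
```

carry_out(
  commands=[0.4,-0.8,-0.8,0,-1,0.35,-0.7,-1,0,-1,0,0,-1,0,-1,0,0,-1,0,-1,0,0,-1,0,-1,0,0,-0.8,0,-1,0,0,-0.4,0,-1,0,0,0,0,-1],
  grip_force=55,
)

```text
time_s: 14.25
tcp_pos: [0.519, -0.1283, 0.0998]
eef_rot: [179.9, 0.2, -11.1]
contact_force: [-0.2, 1.1, 0.5]
gripper_width: 0.0875
```

carry_out(
  commands=[0,-0.12,-0.4,0,-1,0,0,-0.4,0,-1,0,0,-0.3,0,-1,0,0,0,0,-1,0,0,0,0,0,0,0,0,0,0.1,0,0,0,0,0.1,0,0,0,0,0.1],
)

```text
time_s: 15.05
tcp_pos: [0.5204, -0.1334, 0.0582]
eef_rot: [-180.0, -0.1, -11.1]
contact_force: [-0.6, -0.2, -0.6]
gripper_width: 0.0612
```

carry_out(
  commands=[0,0,-0.12,0,0.1,0,0,0,0,0.3,0,0,0,0,1,0,0,0,0,1,0,0,0,0,1,0,0,0,0,1,0,0,0,0,1,0,0,0,0,1],
)

```text
time_s: 15.85
tcp_pos: [0.52, -0.1335, 0.0527]
eef_rot: [180.0, 0.0, -11.1]
contact_force: [0.2, -1.7, -4.5]
gripper_width: 0.0403
```

carry_out(
  commands=[0,0,0.2,0,1,0,0,0.5,0,1,0,0,0.8,0,1,0,0,1,0,1,0,0,1,0,1,-0.1,0.2,1,0,1,-0.2,0.6,1,0,1,-0.2,1,1,0,1],
)

```text
time_s: 16.65
tcp_pos: [0.5004, -0.0668, 0.3105]
eef_rot: [-180.0, -0.1, -11.3]
contact_force: [2.0, 0.6, -3.9]
gripper_width: 0.0406
```

carry_out(
  commands=[-0.2,1,0.8,0,1,0,1,0.4,0,1,0,1,0,0,1,0,1,0,0,1,0,1,0,0,1,0,1,0,0,1,0,0.8,0,0,1,0,0.5,0,0,1],
)

```text
time_s: 17.45
tcp_pos: [0.4928, 0.2261, 0.3548]
eef_rot: [-180.0, 0.0, -11.1]
contact_force: [0.2, -0.0, -4.3]
gripper_width: 0.0405
```

carry_out(
  commands=[-0.03,0.2,-0.5,0,1,0,0,-0.5,0,1,0,0,0,0,1,0,0,0,0,1],
)

```text
time_s: 17.85
tcp_pos: [0.4923, 0.2316, 0.3153]
eef_rot: [180.0, -0.0, -11.1]
contact_force: [0.7, -0.1, -3.0]
gripper_width: 0.0404
```

carry_out(
  commands=[0,0,-0.12,0,1,0,0,-0.1,0,1,0,0,-0.1,0,1,0,0,0,0,1],
)

```text
time_s: 18.25
tcp_pos: [0.492, 0.2319, 0.3014]
eef_rot: [180.0, 0.0, -11.2]
contact_force: [0.4, -0.3, -3.8]
gripper_width: 0.0407
```

carry_out(
  commands=[0,0,-0.06,0,1,0,0,-0.04,0,1,0,0,0,0,1],
)

```text
time_s: 18.55
tcp_pos: [0.4923, 0.2321, 0.2979]
eef_rot: [180.0, -0.0, -11.1]
contact_force: [-0.2, 0.9, -3.9]
gripper_width: 0.0405
```

carry_out(
  commands=[0,0,-0.04,0,1,0,0,-0.03,0,1,0,0,0,0,1],
)

```text
time_s: 18.85
tcp_pos: [0.4925, 0.2323, 0.2955]
eef_rot: [-180.0, -0.0, -11.1]
contact_force: [0.4, -0.4, 0.7]
gripper_width: 0.0406
```

Contact at TCP z ≈ 0.296. Tap 1: a few mm, then lift.

carry_out(
  commands=[0,0,-0.06,0,1,0,0,-0.06,0,1,0,0,0,0,1],
)

```text
time_s: 19.15
tcp_pos: [0.4926, 0.2324, 0.2904]
eef_rot: [-179.9, -0.1, -11.1]
contact_force: [0.4, 1.1, 2.7]
gripper_width: 0.0403
```

carry_out(
  commands=[0,0,0.3,0,1,0,0,0.2,0,1,0,0,0,0,1,0,0,-0.2,0,1,0,0,-0.2,0,1,0,0,-0.2,0,1,0,0,-0.03,0,1,0,0,0,0,1],
)

```text
time_s: 19.95
tcp_pos: [0.4921, 0.232, 0.2846]
eef_rot: [180.0, 0.0, -11.1]
contact_force: [0.1, 0.1, -2.5]
gripper_width: 0.0403
```

Driven about 12 mm (≈1.8 mm of spread). Lift clear and hold, then go down again gently.

carry_out(
  commands=[0,0,0.3,0,1,0,0,0.3,0,1,0,0,0.2,0,1,0,0,0,0,1,0,0,0,0,1,0,0,0,0,1],
)

```text
time_s: 20.55
tcp_pos: [0.4919, 0.232, 0.3166]
eef_rot: [180.0, 0.0, -11.1]
contact_force: [-0.5, -0.0, -4.7]
gripper_width: 0.0407
```

```bash
python3 - <<'E'
from h import *
a=cap('scene')[0]
s=telemetry.get_state();print(s['tcp_pos'],s['contact_force'])
save(np.clip(crop(a,262,100,70,70,8)*1.4,0,255).astype(np.uint8),'t1.png')
E
```

```text
[0.49193307 0.2319967  0.31652604] [ 0.67989233 -0.33454434 -2.83523289]
```

View pics/t1.png

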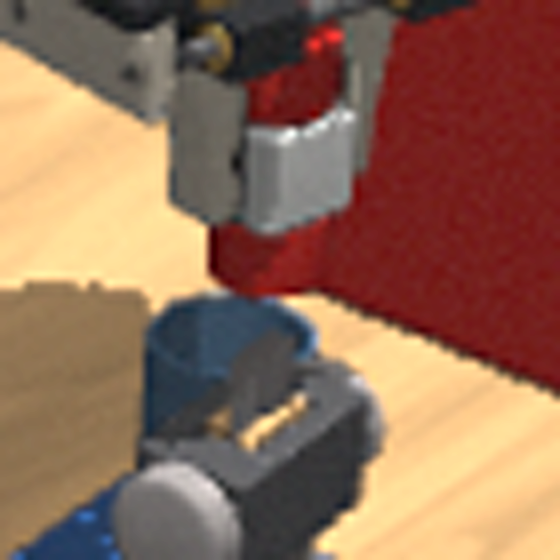

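The mallet at (270,270) is clear, and the wedge at (265,375) is lower and upright. Tap 2.

carry_out(
  commands=[0,0,-0.3,0,1,0,0,-0.3,0,1,0,0,-0.1,0,1,0,0,-0.08,0,1,0,0,-0.05,0,1,0,0,-0.03,0,1,0,0,0,0,1],
)

```text
time_s: 21.3
tcp_pos: [0.4927, 0.232, 0.2839]
eef_rot: [-180.0, -0.1, -11.1]
contact_force: [-1.6, -2.2, 4.6]
gripper_width: 0.0409
```

carry_out(
  commands=[0,0,-0.03,0,1,0,0,0,0,1],
)

```text
time_s: 21.5
tcp_pos: [0.4928, 0.2322, 0.2827]
eef_rot: [-179.9, -0.1, -11.1]
contact_force: [-1.3, -1.8, 5.6]
gripper_width: 0.0406
```

carry_out(
  commands=[0,0,-0.05,0,1,0,0,0,0,1],
)

```text
time_s: 21.7
tcp_pos: [0.4931, 0.2324, 0.2813]
eef_rot: [-179.9, -0.2, -11.1]
contact_force: [-1.4, -2.0, 7.7]
gripper_width: 0.0408
```

carry_out(
  commands=[0,0,0.3,0,1,0,0,0.2,0,1,0,0,0,0,1,0,0,0,0,1,0,0,-0.25,0,1,0,0,-0.18,0,1,0,0,-0.07,0,1,0,0,0,0,1],
)

```text
time_s: 22.5
tcp_pos: [0.4931, 0.2318, 0.2807]
eef_rot: [-180.0, -0.1, -11.1]
contact_force: [-2.5, -2.6, 9.2]
gripper_width: 0.0404
```

carry_out(
  commands=[0,0,-0.02,0,1,0,0,0,0,1],
)

```text
time_s: 22.7
tcp_pos: [0.4933, 0.2318, 0.2807]
eef_rot: [-180.0, -0.2, -11.1]
contact_force: [-2.3, -2.7, 13.1]
gripper_width: 0.0404
```

carry_out(
  commands=[0,0,-0.015,0,1,0,0,0,0,1],
)

```text
time_s: 22.9
tcp_pos: [0.4936, 0.2318, 0.2806]
eef_rot: [-179.9, -0.2, -11.1]
contact_force: [-2.7, -2.1, 14.6]
gripper_width: 0.0404
```

Net force is about 18 N with no movement, so that's a hard stop. I'll lift and check the butt height.

carry_out(
  commands=[0,0,0.3,0,1,0,0,0.4,0,1,0,0,0.6,0,1,0,0,0.4,0,1,0,0,0,0,1,0,0,0,0,1],
)

```text
time_s: 23.5
tcp_pos: [0.4918, 0.2321, 0.3449]
eef_rot: [180.0, 0.1, -11.1]
contact_force: [0.3, 0.0, -5.0]
gripper_width: 0.0407
```

```bash
python3 - <<'E'
from h import *
a=cap('scene')[0]
s=telemetry.get_state();print(s['tcp_pos'],s['contact_force'],s['gripper_width'])
a=a[:,:,::-1];cv2.imwrite('pics/a4.png',a)
ox,oy,S=278,105,13;C_=[]
o=cv2.imread('pics/a3.png')
for im,zt in((o,.2455),(a,.228)):
    c=np.clip(crop(im,ox,oy,30,45,S)*1.4,0,255).astype(np.uint8)
    p=wedge_pts(.4912,.2365,zt,1.65)
    lines(c,p[:4],K,T,(ox,oy),S,(0,255,0))
    for z in(.205,.21): lines(c,[[.493,.2365+q,z-.001*0] for q in(-.017,.017)],K,T,(ox,oy),S,(0,0,255),False) if 0 else None
    C_.append(c)
cv2.imwrite('pics/t2.png',np.hstack(C_))
E
```

```text
[0.49159448 0.23198263 0.34444103] [-1.42956917  0.16173761 -4.25589828] 0.04024359120631248
```

View pics/t2.png

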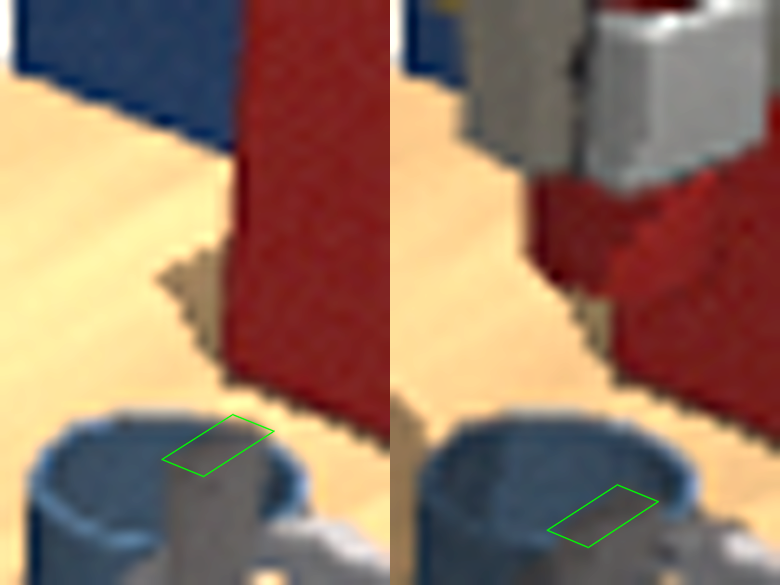

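The butt matches the z ≈ 0.228 overlay. That is about 18.8 mm below the hand-seated height, i.e. about 3 mm of spread. One light confirming tap.

carry_out(
  commands=[0,0,-0.5,0,1,0,0,-0.5,0,1,0,0,-0.35,0,1,0,0,-0.15,0,1,0,0,-0.08,0,1,0,0,-0.06,0,1,0,0,-0.025,0,1,0,0,0,0,1],
)

```text
time_s: 24.35
tcp_pos: [0.4927, 0.232, 0.2808]
eef_rot: [-180.0, -0.1, -11.1]
contact_force: [-1.4, -3.3, 3.5]
gripper_width: 0.0407
```

carry_out(
  commands=[0,0,-0.03,0,1,0,0,0,0,1],
)

```text
time_s: 24.55
tcp_pos: [0.4932, 0.232, 0.2807]
eef_rot: [-179.9, -0.2, -11.1]
contact_force: [-1.8, -3.9, 10.4]
gripper_width: 0.0407
```

14.5 N and no movement, so it is home. Now returning the mallet.

carry_out(
  commands=[0,0,0.4,0,1,0,0,1,0,1,0,-0.4,0.8,0,1,0,-1,0,0,1,0.2,-1,0,0,1,0.2,-1,0,0,1,0.3,-1,0,0,1,0,-1,0,0,1],
)

```text
time_s: 25.35
tcp_pos: [0.5209, 0.015, 0.3657]
eef_rot: [-180.0, 0.0, -11.1]
contact_force: [1.2, -0.0, -4.7]
gripper_width: 0.0406
```

carry_out(
  commands=[0,-1,0,0,1,0,-1,-0.4,0,1,0,-1,-0.8,0,1,0,-0.7,-1,0,1,0,0,-1,0,1,0,0,-1,0,1,0,0,-0.8,0,1,0,0,-0.4,0,1],
)

```text
time_s: 26.15
tcp_pos: [0.5184, -0.1308, 0.1476]
eef_rot: [-180.0, 0.2, -11.2]
contact_force: [-0.2, -0.1, -3.6]
gripper_width: 0.0409
```

carry_out(
  commands=[0,0,-0.6,0,1,0,0,-0.6,0,1,0,0,-0.4,0,1,0,0,-0.3,0,1,0,0,-0.15,0,1,0,0,0,0,1],
)

```text
time_s: 26.75
tcp_pos: [0.5201, -0.1309, 0.0685]
eef_rot: [180.0, 0.0, -11.1]
contact_force: [-0.8, -0.4, -4.3]
gripper_width: 0.0402
```

carry_out(
  commands=[0,0,-0.12,0,1,0,0,-0.1,0,1,0,0,-0.1,0,1,0,0,-0.05,0,1,0,0,0,0,1],
)

```text
time_s: 27.25
tcp_pos: [0.52, -0.1309, 0.054]
eef_rot: [180.0, 0.0, -11.1]
contact_force: [-0.3, -0.1, -3.3]
gripper_width: 0.0407
```

carry_out(
  commands=[0,0,-0.03,0,1,0,0,0,0,1],
)

```text
time_s: 27.45
tcp_pos: [0.5202, -0.1309, 0.053]
eef_rot: [-180.0, -0.0, -11.1]
contact_force: [0.5, 0.1, -4.0]
gripper_width: 0.0411
```

carry_out(
  commands=[0,0,-0.03,0,1,0,0,0,0,1],
)

```text
time_s: 27.65
tcp_pos: [0.521, -0.131, 0.0524]
eef_rot: [-180.0, -0.1, -11.1]
contact_force: [0.4, -0.8, 1.8]
gripper_width: 0.0406
```

The mallet touches the bench at the same TCP height as at pickup, so it didn't slip in the grip. Release and rise.

carry_out(
  commands=[0,0,0.01,0,0.1,0,0,0,0,0,0,0,0,0,-0.4,0,0,0,0,-1,0,0,0,0,-1,0,0,0,0,-1,0,0,0,0,-1,0,0,0,0,-1],
)

```text
time_s: 28.45
tcp_pos: [0.5202, -0.1309, 0.0522]
eef_rot: [180.0, -0.0, -11.1]
contact_force: [0.2, -0.1, -0.2]
gripper_width: 0.085
```

carry_out(
  commands=[0,0,0.2,0,-1,0,0,0.4,0,-1,0,0,0.8,0,-1,0,0,1,0,-1,0,0,1,0,-1,0,0,1,0,-1,0,-0.5,1,0,-1,0,-0.5,0,0,-1],
)

```text
time_s: 29.25
tcp_pos: [0.5228, -0.1717, 0.2755]
eef_rot: [-180.0, -0.6, -11.0]
contact_force: [0.9, 0.8, -0.4]
gripper_width: 0.0874
```

carry_out(
  commands=[0,-1,0,0,-1,0,-1,0,0,-1,0,0,0,0,-1,0,0,0,0,-1,0,0,0,0,-1],
)

```text
time_s: 29.75
tcp_pos: [0.52, -0.2506, 0.2685]
eef_rot: [-180.0, -0.0, -11.1]
contact_force: [0.7, 0.1, 0.5]
gripper_width: 0.0877
```

```bash
python3 - <<'E'
from h import *
a=cap('scene')[0];b=cap('top')[0]
s=telemetry.get_state();print(s['tcp_pos'],s['contact_force'],s['gripper_width'])
cv2.imwrite('pics/a5.png',a[:,:,::-1]);cv2.imwrite('pics/b5.png',b[:,:,::-1])
save(np.hstack([cv2.resize(a,(400,300)),cv2.resize(crop(a,272,120,48,50,8),(288,300))]),'end.png')
E
sed -e "s/pics\/a.png/pics\/a5.png/;s/pics\/b.png/pics\/b5.png/" -e "s/((0,),(1,),(0,1))/((0,),)/" mal.py | python3 -
```

```text
[ 0.52025056 -0.25013373  0.26853924] [ 0.17315928 -0.46458808 -0.05599651] 0.08769864631171341
[[55, 100, 131, 147, 16244], [67, 307, 129, 84, 6144]]Traceback (most recent call last):
  File "<stdin>", line 9, in <module>
ValueError: min() iterable argument is empty
```

In the final scene image the mallet's red faces have the same shape as at the start, shifted only about 1 px, so it stands upright where it was. Handing in.

```bash
python3 -c "
from plant import r
print(r.close_job())"
```

```text
the job is handed in; nothing more can be done
None
```

I put the steel wedge in the saw slot by hand, drove it home with light mallet taps, and set the mallet back on the bench. I handed the job in at about 30 s of the 72 s; no verdict was reported.

- **Hand start:** The wedge went in on the third try, after touching the slot's rim twice at about 12 N. I let go of it with about 5 N on it, and it stood upright in the slot.
- **Driving:** I lifted the mallet clear between taps, then gave one last tap to confirm. The wedge stopped about 19 mm below where it first touched both sides. By the slot's taper that is about 3 mm of spread, though I had no direct reading of the spread.
- **Stop check:** A 14.5 N tap moved it no further. One earlier push at the stop reached about 18 N, above the 15 N I was aiming for but under the 20 N limit. The wedge did not move then either.
- **Mallet:** It came back down at the same height as when I picked it up, so it had not slipped. Its outline in the last camera image is about 1 px from where it started. The gripper is open, clear and reads no load.

**Checks that failed:** The last picture could not be viewed because the 12-picture limit was used up. The mallet fit in the top view also failed, so the mallet was checked from the scene camera only. I made no final check of the other objects, but no unexpected contact forces appeared in the move reports.

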